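Take the wash brush from the drying rack and hold it ready over the paint box

TASK

Lift the wash brush - the one with the thick round handle - straight up out of the drying rack, then tilt it to a painting slant, hair end down and about 45 degrees from upright, with its hair tip about 5 cm above the middle of the largest mixing well of the open paint box. Finish there still gripping the brush and keeping it raised and still, touching nothing but the gripper: do not put it down or let go. Leave the two thin brushes, the glass tumbler and the jar where they are, and do not let the brush touch the paint box.

Things in the scene. Friction and masses are not known exactly. Their poses are not given: they have to be found in the camera images.
- mop: wash brush, thickest handle of the three, hangs hair down in the rack; round, 206 mm, 45 g. Origin at hair tip (lower end, starts 25 mm above the table), +z to handle end, upright. From the tip: hair and ferrule to 50 mm (15 mm wide), belly to 85 (17 mm), rubber collar to 90 (25 mm wide, rests on the board; balances near it), plain handle to 200 (14 mm), rounded end. Grip the handle
- liner_a: bystander: thin brush hanging in the rack, same kind of collar, thin 8 mm handle tapering to a point 195 mm from its hair tip; origin at the hair tip, +z towards the handle end, 25 mm above the table; handle end 220 mm above the table. Leave alone
- liner_b: bystander: shorter thin brush hanging in the rack, 8 mm handle tapering to a point 165 mm from its hair tip; origin at the hair tip, +z towards the handle end, 35 mm above the table; handle end 200 mm above the table. Leave alone
- rack: wooden drying rack fixed to the table, 254 mm long (its y): board 60 by 230 mm, 20 mm thick, top 110 mm above the table, on two end walls. Three 19 mm through holes along its y at -65, 0, +65 mm, one brush in each, in any order. Origin at centre of its underside, z up. A brush is clear when its tip is over 110 mm above the table
- palette: open white paint box lying fixed on the table, 126 by 126 mm, 13 mm high at the most. Origin at the centre of its underside, z up. Half towards its -x: twelve square paint pans; half towards its +x: the lid with three mixing wells in a row along y (one large, two small), rims 9 mm above the table
- well (a point): centre of the floor of the largest mixing well of the paint box, 4 mm above the table; the well is 58 by 65 mm (paint box x by y)
- tumbler: bystander: empty glass tumbler, rim 72 mm across, 120 mm high, origin at the centre of its underside. Leave alone
- jar: bystander: small white jar with black cap, 54 mm diameter, 60 mm high, origin at the centre of its underside. Leave alone
Not all that is in view belongs to the job. Of the things shaped like the palette, the white one is meant. Leave any purple look-alike of the mop alone.

How it is judged:
On the way:
1. the wash brush is drawn clear out of the rack, in the gripper, its tip above the rack's board (height (world z) of mop above 0.112 m and contact force between mop and the fingers above 1 N), for 0.1 s.
At the end, for the whole second after the job is handed in: For the last second the gripper holds the wash brush (over 1 N) still, 30 to 60 degrees from upright, hair end down, its tip within 22 mm sideways of the largest well's centre and 20 to 85 mm above the well's floor, touching no table, paint box, rack or bystander (contact force between mop and the fingers above 1 N and angle between mop's own z axis and vertical between 0.52 and 1.05 rad and horizontal distance between mop and well below 0.022 m and z of mop in the frame of well between 0.02 and 0.085 m and linear speed of mop below 0.03 m/s and angular speed of mop below 0.3 rad/s and contact force between mop and palette below 0.05 N and contact force between mop and rack below 0.05 N and contact force between mop and table below 0.05 N and contact force between mop and liner_a below 0.05 N and contact force between mop and liner_b below 0.05 N and contact force between mop and tumbler below 0.05 N and contact force between mop and jar below 0.05 N); the arm keeps its last pose, push and grip.
It fails at once if a bystander (thin brush, tumbler or jar) was shifted by more than 25 mm (distance of any of liner_a, liner_b, tumbler, jar from where it was at the start of the episode above 0.025 m).
It fails at once if the tumbler or the jar was tipped by more than 20 degrees (angle between any of tumbler, jar's own z axis and vertical above 0.35 rad).
It fails at once if the wash brush touched the paint box (contact force between mop and palette above 0.5 N).
It also fails if it takes over 32 s, if anything falls off the work surface, if the arm or the gripper's body presses on something with over 40 N, if the wrist force passes 120 N, or if a joint passes its speed limit or range.

ROBOT

A 6-joint arm with a two-finger parallel gripper is mounted at the origin on the work surface. World frame = base frame: x ahead of the robot, y to its left, z up, the work surface at z = 0. Lengths are in m, angles in rad, forces in N, time in s.
With the tool pointing down it reaches from about 0.375 to 0.9 m from the base axis. Payload 3.1 kg.
Tool frame: the origin (TCP) lies on the centre line of the jaws, within the pads' length; the fingertips stand tips_ahead ahead of it and the grasp point (between the pads) lies 11 mm behind it (tips_ahead is the distance from the TCP to the fingertips, in m); z points along the fingers, y is the line along which they close (so a half turn about z gives the same grasp; the last joint's range is limited). The gripper opens to 85 mm and grips with 20 to 120 N. Pads are 22 mm wide; open, the fingers measure 114 mm over their backs; the gripper's body (76 mm by 85 mm) begins 54 mm behind the grasp point. The pads swing forward as they close: fully open they stand 13 mm farther back than shut.
Start: joints at [-1.48, 0.527, 1.433, -0, 1.181, -0.178], TCP at [0.167, -0.602, 0.239] pointing down, gripper open.
Joint ranges: [-3.08, 3.08], [-0.75, 2.2], [0.22, 2.44], [-1.43, 4.57], [0, 2.65], [-2.85, 2.85]. Speed limits (rad/s): [2.79, 2.79, 3.14, 3.14, 3.14, 3.14].

INTERFACE

Orientations are given as a rotation vector (axis times angle).
In Python, from cell import get_obs, capture, camera_info, job_done, spot_in, cut_out, tips_ahead gives the robot as it stands. The module is installed in compiled form; this text tells all that it offers.
- The arm moves only by the tool carry_out, never from a script. Its argument "increments" is a list of rows, each a list of 7 numbers: the shift along the tool's x, y, z in units of 30 mm (1.0 is 30 mm), then the turn, a rotation vector about the tool's x, y, z in units of 5 degrees (1.0 is 5 degrees), then the opening, from 0 (shut) to 1 (fully open). In form: [[tx, ty, tz, wx, wy, wz, grip], ...]. A call has 1 to 8 rows; each row shifts and turns the commanded pose from where the row before left it, along the tool's axes as they then stand; what a row does not reach is not made up. A row lasts 1/12 s, in which the tool goes at most 41.7 mm and 7.16 degrees, less where a joint would pass 70% of its speed; a pose out of reach is approached as far as the arm can. A call is refused whole if a number of a shift passes 1 or a number of a turn 1, either way. A call with a gripper value outside its range is refused whole. The fingers move at their own pace and stop on an object; "grip_force" is the grip in N (left out, the last holds). Time passes only in rows, so rows that do not move let the fingers close. It gives the time, the measured TCP pose, the force, the opening and the grip force at its end, in the units of the state.
- get_obs(): the state, without advancing time (a new reading comes with each control period).
- capture(name): name is "scene" or "top" or "wrist"; returns the picture (480x640x3 uint8, red, green, blue); there is no depth.
- camera_info(name): a dict with "camera_matrix" (3x3 intrinsics, pixels), "R" (3x3) and "t" (3): a world point X has camera coordinates R X + t. Camera axes: x right, y down, z forward; pixel columns grow to the right and rows downward; lengths in m; the calibration is good to about 2 mm. A picture is of the moment at which its call begins: read the wrist's pose just before it. camera_info takes no time and is no camera call; for the wrist camera it gives the pose at the moment of the call.
- job_done(): hands the job in; it is judged then, once.
Trained networks look in the newest picture that a camera, given by its name, has taken for a name from the list of things; names that differ only in an ending like _2 or _b are one class to them, and where a whole thing is asked for, a point or a joint stands for the part that bears it (a point fixed in the world has none). Each returns a list of dicts, best first, with "p" (0 to 1); they miss things now and then, are a little off and sometimes report something else, mostly with a low value. They report only what shows in the picture. A call takes as long as a camera call. They do not tell look-alikes from the thing itself.
- spot_in(camera, name): "uv" ([column, row] in pixels, amid what is visible of it).
- cut_out(camera, name): "pixels" (480x640 bool, what is visible of it) and "uv" ([column, row] in pixels, amid what is visible of it).
The state is a dict: "time": time; "q": joint angles; "joint_velocities": joint speeds; "joint_efforts": joint torques, N m; "eef_pos": TCP position; "tcp_rot": TCP orientation; "ft_force": force on the tool from outside, world axes, zero at the start; "moment": the same for the moment, N m; "grip_width": finger opening in m; "finger_force": force on a finger pad.
Only numpy, scipy, OpenCV 4.12 (cv2) and the standard library are available. Lean on these libraries where they do the work, as an engineer would, in place of code of your own. Each camera call takes 0.05 s, during which the arm holds its last target. There are 200 camera calls.

## Working session

There is one attempt and no reset: what is moved stays moved. The work goes in short steps, Python scripts to look and compute and a tool call to move; the robot and the scene stay as the last step left them, time stands still between calls to the robot, and variables do not carry over. Pictures are saved under pics/ and viewed, at most 10 in all, crops included, and the job is handed in when it is done.

Besides the shell and the picture viewer there is one more tool, called after ">>>" as name([rows], argument=value, ...), one row to a line, values as JSON. carry_out: Moves the arm, as the interface text tells. Its arguments: {"type":"object","properties":{"increments":{"type":"array"},"grip_force":{"type":"number"}},"required":["increments"]}

```bash
mkdir -p pics
cat > h.py <<'E'
from cell import *
import numpy as np, cv2
from scipy.spatial.transform import Rotation as Ro
def ray(ci,uv):
    K,R,t=[np.array(ci[k],float) for k in("camera_matrix","R","t")]
    d=R.T@np.linalg.solve(K,[uv[0],uv[1],1.]); return -R.T@t,d
def atz(ci,uv,z):
    o,d=ray(ci,uv); return o+d*(z-o[2])/d[2]
def proj(ci,X):
    K,R,t=[np.array(ci[k],float) for k in("camera_matrix","R","t")]
    p=K@(R@np.array(X)+t); return p[:2]/p[2]
E
python3 - <<'E'
from h import *
print(get_obs(), tips_ahead)
for c in("scene","top"):
    im=capture(c); cv2.imwrite(f"pics/{c}.png",im[...,::-1]); ci=camera_info(c); print(c,ray(ci,(320,240)))
    for n in("mop","liner_a","rack","palette","well","tumbler","jar"):
        for r in spot_in(c,n): print(n,np.round(r["uv"]),round(r["p"],2),np.round(atz(ci,r["uv"],0.0),3))
E
```

```text
{'time': 0.0, 'q': array([-1.47950510e+00,  5.28449901e-01,  1.43392013e+00, -2.98787848e-07,
        1.18137427e+00, -1.78528094e-01]), 'joint_velocities': array([-8.30714528e-05, -6.68573434e-04, -2.35770308e-03, -1.20749854e-04,
       -1.99989788e-04,  3.79533599e-04]), 'joint_efforts': array([-9.16560894e-04, -4.42349160e+01, -1.78023702e+01, -2.99240464e-04,
        8.40220047e-03,  1.98602078e-05]), 'eef_pos': array([ 0.1665448 , -0.6016747 ,  0.23833791]), 'tcp_rot': array([-3.11091642e+00, -4.22257754e-01, -1.46841080e-04]), 'ft_force': array([-0.28352875, -0.36698158,  0.89272903]), 'moment': array([-0.04598465, -0.00503958, -0.04353737]), 'finger_force': 0.0, 'grip_width': 0.08566235641434464} 0.008
scene (array([1.28646073, 0.34618384, 0.62697449]), array([-0.71000298, -0.34674155, -0.6130789 ]))
mop [502. 203.] 0.69 [0.282 0.297 0.   ]
liner_a [464. 202.] 0.92 [0.31  0.221 0.   ]
liner_a [432. 194.] 0.75 [0.306 0.149 0.   ]
rack [463. 226.] 0.8 [0.399 0.239 0.   ]
palette [258. 160.] 0.8 [ 0.328 -0.29   0.   ]
palette [182. 298.] 0.77 [ 0.807 -0.159  0.   ]
palette [221.
[... 330 characters left out ...]
 0.601 -0.222  0.   ]
top (array([0.51447782, 0.03690021, 0.99171119]), array([ 0.06015286, -0.00901246, -0.99820432]))
mop [114. 282.] 0.69 [0.485 0.453 0.   ]
mop [157. 266.] 0.65 [0.517 0.365 0.   ]
liner_a [235. 274.] 0.61 [0.501 0.204 0.   ]
liner_a [199. 267.] 0.47 [0.517 0.279 0.   ]
rack [206. 270.] 0.81 [0.51  0.263 0.   ]
palette [470. 352.] 0.86 [ 0.346 -0.282  0.   ]
palette [436. 231.] 0.8 [ 0.595 -0.215  0.   ]
palette [410. 126.] 0.58 [ 0.817 -0.161  0.   ]
well [438. 231.] 0.95 [ 0.596 -0.22   0.   ]
well [407. 125.] 0.89 [ 0.821 -0.156  0.   ]
well [472. 349.] 0.72 [ 0.352 -0.286 -0.   ]
tumbler [330. 154.] 0.83 [0.756 0.007 0.   ]
jar [355. 311.] 0.59 [ 0.428 -0.046  0.   ]
```

View pics/scene.png

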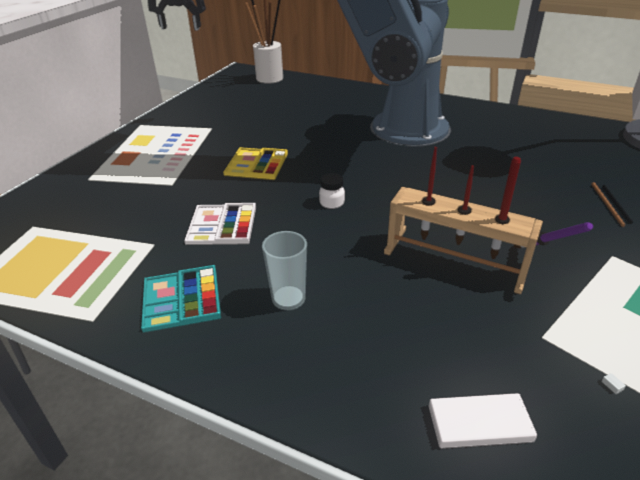

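View pics/top.png

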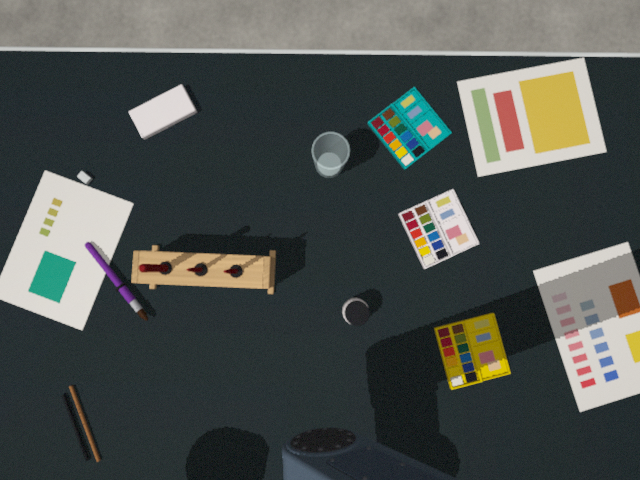

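Scene: rack at (463,226) with three red-handled brushes; the thickest is at the right (510,190), top view (157,267). The tumbler is at (285,270), the jar at (331,191), and the white paint box at (221,223) in scene, (438,230) in top.

Mop candidates in top: (157,267), red, thick and standing in the rack, which fits; and (115,280), purple and lying on the table, the look-alike. Paint boxes: white (438,230) is meant; teal (410,127) and yellow (472,351) are not.

```bash
cat > a.py <<'E'
from h import *
t=capture("top"); s=capture("scene")
a=cv2.resize(t[175:285,385:495],(400,400),interpolation=2); b=cv2.resize(s[140:280,380:560],(400,311),interpolation=2); b=cv2.copyMakeBorder(b,0,89,0,0,0)
cv2.imwrite("pics/crop.png",np.hstack([a,b])[...,::-1])
for c in("top","scene"):
    ci=camera_info(c)
    for n in("mop","liner_a","palette","well","rack","tumbler","jar"):
        for r in cut_out(c,n):
            m=r["pixels"].astype(np.uint8); pts=np.argwhere(m)[:,::-1].astype(np.float32)
            if len(pts)<5: continue
            box=cv2.boxPoints(cv2.minAreaRect(pts)); print(c,n,np.round(r["uv"]),round(r["p"],2),m.sum(),np.round(box).tolist())
E
python3 a.py
```

```text
top mop [158. 268.] 0.78 277 [[139.0, 262.0], [170.0, 262.0], [170.0, 274.0], [139.0, 274.0]]
top mop [115. 283.] 0.63 822 [[78.0, 249.0], [88.0, 240.0], [153.0, 314.0], [143.0, 322.0]]
top liner_a [235. 275.] 0.65 179 [[224.0, 272.0], [231.0, 260.0], [245.0, 269.0], [238.0, 281.0]]
top liner_a [208. 267.] 0.64 4185 [[130.0, 288.0], [132.0, 245.0], [275.0, 251.0], [273.0, 294.0]]
top liner_a [202. 270.] 0.55 159 [[187.0, 269.0], [202.0, 261.0], [208.0, 272.0], [192.0, 280.0]]
top palette [437. 231.] 0.82 3694 [[397.0, 214.0], [453.0, 188.0], [479.0, 244.0], [423.0, 270.0]]
top palette [472. 353.] 0.81 3925 [[434.0, 327.0], [494.0, 312.0], [510.0, 376.0], [449.0, 391.0]]
top palette [407. 128.] 0.73 3748 [[365.0, 123.0], [413.0, 85.0], [452.0, 133.0], [403.0, 172.0]]
top well [438. 229.] 0.97 3727 [[396.0, 213.0], [453.0, 188.0], [479.0, 244.0], [422.0, 269.0]]
top well [472. 352.] 0.9 3989 [[433.0, 328.0], [494.0, 312.0], [510.0, 375.0], [450.0, 391.0]]
top well [407. 127.] 0.75 3635 [[365.0, 123.0], [414.0, 85.0], [451.0, 133.0], [402.0, 171.0]]
top rack [207. 267.] 0.81 4378 [[130.
[... 1131 characters left out ...]
2.0, 332.0]]
scene well [180. 299.] 0.66 4118 [[132.0, 278.0], [213.0, 264.0], [223.0, 318.0], [142.0, 332.0]]
scene well [221. 223.] 0.58 2506 [[185.0, 203.0], [254.0, 203.0], [254.0, 244.0], [185.0, 244.0]]
scene well [256. 161.] 0.57 1475 [[223.0, 175.0], [225.0, 144.0], [286.0, 149.0], [284.0, 179.0]]
scene rack [465. 223.] 0.71 5266 [[375.0, 250.0], [397.0, 177.0], [542.0, 220.0], [521.0, 294.0]]
scene tumbler [284. 267.] 0.9 2943 [[262.0, 231.0], [305.0, 231.0], [305.0, 309.0], [262.0, 309.0]]
scene tumbler [222. 224.] 0.6 2444 [[184.0, 203.0], [254.0, 203.0], [254.0, 244.0], [184.0, 244.0]]
scene jar [334. 189.] 0.68 749 [[319.0, 173.0], [343.0, 173.0], [343.0, 207.0], [319.0, 207.0]]
```

View pics/crop.png

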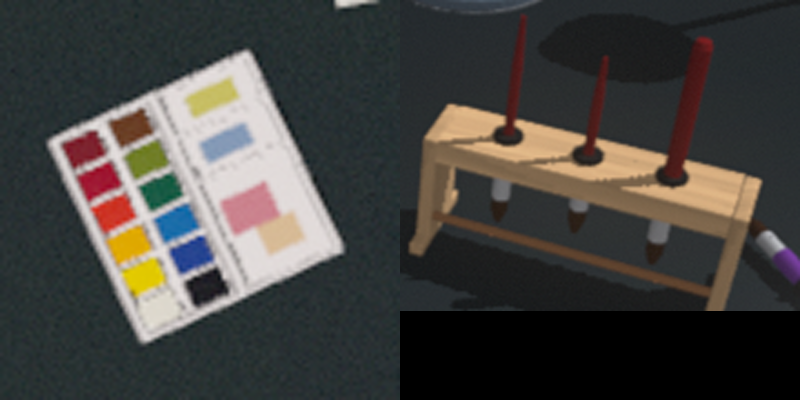

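```bash
cat > b.py <<'E'
from h import *
T=camera_info("top");S=camera_info("scene")
c=np.array([atz(T,u,.010) for u in [(397,214),(453,188),(479,244),(423,270)]])  # box corners
print(c.round(4), [np.linalg.norm(c[i]-c[i-1]).round(4) for i in range(4)])
ctr=c.mean(0); x=(c[1]+c[2]-c[0]-c[3]);x/=np.linalg.norm(x); y=np.array([-x[1],x[0],0])
print("pal",ctr,"x",x,"well",ctr+x*.0315-y*.028, ctr+x*.0315+y*.028, "pix",atz(T,(458.4,234.1),.006))
W=ctr+x*.0315-y*.028
print(proj(S,W),proj(T,W))
print("mop end", atz(T,(143.5,268),.225), atz(S,(516,163),.225)); print("collar",atz(T,(166,268),.114),atz(S,(503,219),.114))
for n,u,us,z in(("la",(224.5,271),(435.5,149),.22),("lb",(188.5,270),(472,167),.2),("la",(243,271),(434.5,149),.22),): print(n,atz(T,u,z),atz(S,us,z))
r=[atz(T,u,.11) for u in((130,288),(132,245),(275,251),(273,294))]; print("rack",np.round(r,3), np.mean(r,0))
print("tumbler",atz(T,(331,150),.12),"jar",atz(T,(356,311.5),.06))
o=get_obs(); print(Ro.from_rotvec(o["tcp_rot"]).as_matrix().round(3))
E
python3 b.py
```

```text
[[ 0.629  -0.1315  0.01  ]
 [ 0.6845 -0.2486  0.01  ]
 [ 0.5679 -0.3011  0.01  ]
 [ 0.5134 -0.1846  0.01  ]] [np.float64(0.1272), np.float64(0.1297), np.float64(0.1278), np.float64(0.1286)]
pal [ 0.59867573 -0.21644219  0.01      ] x [ 0.42594958 -0.9047469   0.        ] well [ 0.58676023 -0.2568683   0.01      ] [ 0.63742605 -0.23301513  0.01      ] pix [ 0.58841306 -0.25984904  0.006     ]
[207.8396707  213.88255002] [457.55288723 234.74450773]
mop end [0.51353143 0.31251058 0.225     ] [0.51936374 0.31492448 0.225     ]
collar [0.51369744 0.31122818 0.114     ] [0.5135115  0.31541166 0.114     ]
la [0.50965462 0.18373538 0.22      ] [0.51426272 0.18624283 0.22      ]
lb [0.51074497 0.2470878  0.2       ] [0.51374416 0.24950791 0.2       ]
la [0.50987277 0.15390561 0.22      ] [0.51491734 0.1847289  0.22      ]
rack [[0.477 0.377 0.11 ]
 [0.556 0.376 0.11 ]
 [0.547 0.112 0.11 ]
 [0.467 0.115 0.11 ]] [0.51155178 0.24515291 0.11      ]
tumbler [0.73481147 0.00977939 0.12      ] jar [ 0.43213293 -0.04239382  0.06      ]
[[ 0.964  0.267 -0.   ]
 [ 0.267 -0.964  0.   ]
 [-0.    -0.    -1.   ]]
```

The crop shows the white box, whose largest well (pink and tan) has its middle at crop (267,215), which is top (458,234). The thick red mop is the right-most brush in the rack, and it gets gripped from above. The purple brush lies on the table.

```bash
cat > plan.py <<'E'
from h import *
def down(th):
    th=np.radians(th); y=np.array([np.cos(th),np.sin(th),0]); z=np.array([0,0,-1.]); return np.column_stack([np.cross(y,z),y,z])
def rows(p1,R1,grip,dec=2,p=None,R=None):
    if p is None: o=get_obs(); p=o["eef_pos"]; R=Ro.from_rotvec(o["tcp_rot"]).as_matrix()
    p=np.array(p,float);p0=p.copy();p1=np.array(p1,float)
    rv=Ro.from_matrix(R.T@R1).as_rotvec(); a=np.degrees(np.linalg.norm(rv))
    n=max(1,int(np.ceil(max(np.linalg.norm(p1-p)/.029,a/4.8)))); R0=R.copy(); out=[]
    for k in range(1,n+1):
        Rk=R0@Ro.from_rotvec(rv*k/n).as_matrix(); pk=p0+(p1-p0)*k/n
        s=np.round(R.T@(pk-p)/.03,dec); w=np.round(np.degrees(Ro.from_matrix(R.T@Rk).as_rotvec())/5,dec)
        out.append([*(s+0).tolist(),*(w+0).tolist(),grip]); p=p+R@s*.03; R=R@Ro.from_rotvec(np.radians(w*5)).as_matrix()
    for i in range(0,n,8): print(str(out[i:i+8]).replace(" ",""))
    return p,R
E
python3 - <<'E'
from plan import *
p,R=rows((.50,-.10,.29),down(-30),1)
print();rows((.515,.313,.29),down(0),1,p=p,R=R)
E
```

```text
[[0.72,-0.63,-0.08,0.0,0.0,-0.42,1],[0.75,-0.6,-0.08,0.0,0.0,-0.43,1],[0.76,-0.57,-0.08,0.0,0.0,-0.42,1],[0.79,-0.54,-0.08,0.0,0.0,-0.43,1],[0.81,-0.52,-0.08,0.0,0.0,-0.42,1],[0.83,-0.48,-0.08,0.0,0.0,-0.43,1],[0.84,-0.45,-0.08,0.0,0.0,-0.42,1],[0.86,-0.43,-0.08,0.0,0.0,-0.42,1]]
[[0.87,-0.39,-0.08,0.0,0.0,-0.43,1],[0.89,-0.35,-0.08,0.0,0.0,-0.42,1],[0.9,-0.33,-0.09,0.0,0.0,-0.43,1],[0.91,-0.29,-0.08,0.0,0.0,-0.42,1],[0.92,-0.25,-0.08,0.0,0.0,-0.42,1],[0.94,-0.22,-0.08,0.0,0.0,-0.43,1],[0.93,-0.19,-0.08,0.0,0.0,-0.42,1],[0.95,-0.15,-0.08,0.0,0.0,-0.43,1]]
[[0.95,-0.12,-0.08,0.0,0.0,-0.42,1],[0.95,-0.08,-0.08,0.0,0.0,-0.43,1],[0.96,-0.05,-0.08,0.0,0.0,-0.42,1],[0.96,-0.01,-0.08,0.0,0.0,-0.42,1],[0.95,0.02,-0.08,0.0,0.0,-0.43,1]]

[[0.81,-0.43,0.0,0.0,0.0,-0.4,1],[0.83,-0.4,0.0,0.0,0.0,-0.4,1],[0.84,-0.37,0.0,0.0,0.0,-0.4,1],[0.85,-0.35,0.0,0.0,0.0,-0.4,1],[0.86,-0.31,0.0,0.0,0.0,-0.4,1],[0.88,-0.28,0.0,0.0,0.0,-0.4,1],[0.88,-0.25,0.0,0.0,0.0,-0.4,1],[0.89,-0.22,0.0,0.0,0.0,-0.4,1]]
[[0.9,-0.19,0.0,0.0,0.0,-0.4,1],[0.91,-0.16,0.0,0.0,0.0,-0.4,1],[0.9,-0.13,0.0,0.0,0.0,-0.4,1],[0.92,-0.09,0.0,0.0,0.0,-0.4,1],[0.91,-0.06,0.0,0.0,0.0,-0.4,1],[0.92,-0.03,0.0,0.0,0.0,-0.4,1],[0.92,0.0,0.0,0.0,0.0,-0.4,1]]
```

>>> carry_out([
  [0.7,-0.6,-0.1,0,0,-0.4,1],
  [0.75,-0.6,-0.1,0,0,-0.4,1],
  [0.75,-0.55,-0.1,0,0,-0.4,1],
  [0.8,-0.55,-0.1,0,0,-0.4,1],
  [0.8,-0.5,-0.1,0,0,-0.4,1],
  [0.85,-0.5,-0.1,0,0,-0.4,1],
  [0.85,-0.45,-0.1,0,0,-0.4,1],
  [0.85,-0.45,-0.1,0,0,-0.4,1],
])

```text
time: 2.27
eef_pos: [0.2954, -0.4114, 0.2636]
tcp_rot: [3.023, 0.854, 0.0]
ft_force: [0.3, 0.4, 0.7]
grip_width: 0.085
finger_force: 0.0
```

>>> carry_out([
  [0.85,-0.4,-0.1,0,0,-0.45,1],
  [0.9,-0.35,-0.1,0,0,-0.45,1],
  [0.9,-0.35,-0.1,0,0,-0.45,1],
  [0.9,-0.3,-0.1,0,0,-0.45,1],
  [0.9,-0.25,-0.1,0,0,-0.45,1],
  [0.95,-0.2,-0.1,0,0,-0.45,1],
  [0.95,-0.2,-0.1,0,0,-0.45,1],
  [0.95,-0.15,-0.1,0,0,-0.45,1],
])

```text
time: 2.93
eef_pos: [0.4234, -0.2205, 0.2877]
tcp_rot: [2.852, 1.317, 0.0]
ft_force: [0.4, -0.4, -0.4]
grip_width: 0.0852
finger_force: 0.0
```

>>> carry_out([
  [0.95,-0.1,0,0,0,-0.4,1],
  [0.95,-0.1,0,0,0,-0.4,1],
  [0.95,-0.05,0,0,0,-0.4,1],
  [0.95,0,0,0,0,-0.4,1],
  [0.95,0,0,0,0,-0.4,1],
])

```text
time: 3.35
eef_pos: [0.5024, -0.1014, 0.2876]
tcp_rot: [2.726, 1.56, 0.001]
ft_force: [-0.3, -0.7, 0.1]
grip_width: 0.0855
finger_force: 0.0
```

>>> carry_out([
  [0.8,-0.4,0,0,0,-0.4,1],
  [0.85,-0.4,0,0,0,-0.4,1],
  [0.85,-0.35,0,0,0,-0.4,1],
  [0.85,-0.35,0,0,0,-0.4,1],
  [0.85,-0.3,0,0,0,-0.4,1],
  [0.9,-0.3,0,0,0,-0.4,1],
  [0.9,-0.25,0,0,0,-0.4,1],
  [0.9,-0.2,0,0,0,-0.4,1],
])

```text
time: 4.02
eef_pos: [0.5139, 0.1197, 0.2875]
tcp_rot: [2.483, 1.925, 0.0]
ft_force: [0.6, -0.5, 0.2]
grip_width: 0.0854
finger_force: 0.0
```

Run:
```python
from plan import *
o=get_obs();print(o["time"],o["eef_pos"],o["q"])
rows((.515,.313,.29),down(0),1)
```

```text
4.0167 [0.51390551 0.11973156 0.28749236] [1.69568342e-02 3.38762300e-01 1.61620805e+00 2.06997107e-06
 1.18636858e+00 2.68978011e-01]
[[0.89,-0.22,-0.01,0.0,0.0,-0.41,1],[0.9,-0.2,-0.01,0.0,0.0,-0.42,1],[0.91,-0.16,-0.02,0.0,0.0,-0.41,1],[0.91,-0.12,-0.01,0.0,0.0,-0.41,1],[0.92,-0.1,-0.01,0.0,0.0,-0.41,1],[0.91,-0.06,-0.01,0.0,0.0,-0.42,1],[0.92,-0.03,-0.01,0.0,0.0,-0.41,1]]
```

>>> carry_out([
  [0.9,-0.2,0,0,0,-0.4,1],
  [0.9,-0.2,0,0,0,-0.4,1],
  [0.9,-0.15,0,0,0,-0.4,1],
  [0.9,-0.1,0,0,0,-0.4,1],
  [0.9,-0.1,0,0,0,-0.4,1],
  [0.9,-0.05,0,0,0,-0.4,1],
  [0.9,0,0,0,0,-0.5,1],
  [0,0,0,0,0,0,1],
])

```text
time: 4.68
eef_pos: [0.5185, 0.3138, 0.2874]
tcp_rot: [-2.215, -2.226, -0.005]
ft_force: [-0.6, -0.4, -0.2]
grip_width: 0.0853
finger_force: 0.0
```

Run:
```python
from plan import *
ci=camera_info("wrist"); im=capture("wrist"); 
for r in spot_in("wrist","mop"): print(r, atz(ci,r["uv"],.225))
for z in (.231,.115): 
    u=proj(ci,(.515,.313,z)); print(u); cv2.circle(im,tuple(int(v) for v in u),3,(0,255,0),1)
cv2.imwrite("pics/w1.png",im[...,::-1])
rows((.515,.313,.29),down(0),1)
```

```text
{'uv': [285.6, 82.1], 'p': 0.72} [0.50307337 0.41044925 0.225     ]
{'uv': [303.6, 243.9], 'p': 0.68} [0.51180548 0.32638857 0.225     ]
[309.15517966 270.00820212]
[310.59614213 225.02381624]
[[0.1,-0.11,-0.1,0.0,0.01,0.01,1]]
```

View pics/w1.png

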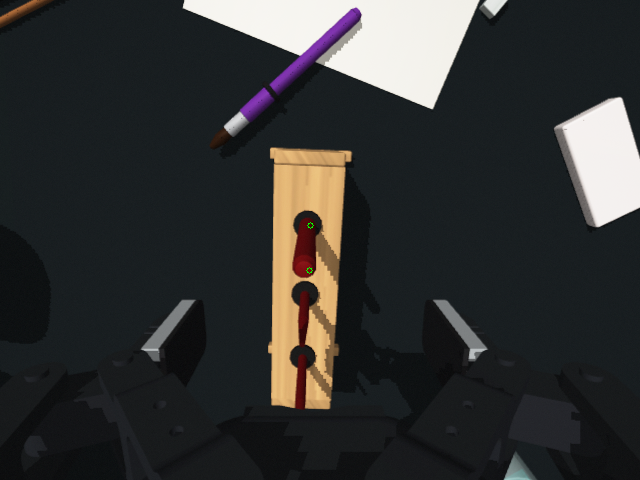

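The wrist view shows the mop's handle end at (304,269) and its collar at (308,224), between the open fingers. The green predictions are off by about 5 px, so I shift the tool to x≈0.513 and descend.

>>> carry_out([
  [0,-0.2,0,0,0,0,1],
  [0,0,0.7,0,0,0,1],
  [0,0,0.7,0,0,0,1],
  [0,0,0.7,0,0,0,1],
  [0,0,0.7,0,0,0,1],
  [0,0,0.6,0,0,0,1],
  [0,0,0,0,0,0,1],
], grip_force=60)

```text
time: 5.37
eef_pos: [0.5097, 0.3067, 0.1818]
tcp_rot: [-2.222, -2.216, 0.013]
ft_force: [0.0, 0.0, 0.2]
grip_width: 0.0857
finger_force: 0.0
```

>>> carry_out([
  [0,0,0,0,0,0,0.5],
  [0,0,0,0,0,0,0.3],
  [0,0,0,0,0,0,0],
  [0,0,0,0,0,0,0],
  [0,0,0,0,0,0,0],
  [0,0,0,0,0,0,0],
  [0,0,0,0,0,0,0],
  [0,0,0,0,0,0,0],
], grip_force=60)

```text
time: 6.03
eef_pos: [0.513, 0.3095, 0.1863]
tcp_rot: [2.222, 2.22, 0.002]
ft_force: [-0.7, -0.8, 5.8]
grip_width: 0.0124
finger_force: 58.3
```

>>> carry_out([
  [0,0,-0.2,0,0,0,0],
  [0,0,-0.4,0,0,0,0],
  [0,0,-0.5,0,0,0,0],
  [0,0,-0.5,0,0,0,0],
  [0,0,-0.5,0,0,0,0],
  [0,0,-0.5,0,0,0,0],
  [0,0,-0.5,0,0,0,0],
  [0,0,-0.5,0,0,0,0],
])

```text
time: 6.7
eef_pos: [0.5122, 0.3092, 0.2938]
tcp_rot: [-2.222, -2.22, 0.001]
ft_force: [0.7, -0.3, -1.3]
grip_width: 0.0126
finger_force: 58.6
```

>>> carry_out([
  [0,0,-0.5,0,0,0,0],
  [0,0,-0.5,0,0,0,0],
  [0,0,-0.3,0,0,0,0],
  [0,0,0,0,0,0,0],
])

```text
time: 7.03
eef_pos: [0.5135, 0.3097, 0.3345]
tcp_rot: [2.221, 2.219, 0.006]
ft_force: [1.2, -2.0, -0.9]
grip_width: 0.0125
finger_force: 58.6
```

Run:
```python
from plan import *
o=get_obs();print(o["time"],o["eef_pos"],o["q"],o["ft_force"],o["grip_width"],o["finger_force"])
im=capture("scene"); cv2.imwrite("pics/s2.png",im[...,::-1])
for r in cut_out("scene","mop"): m=np.argwhere(r["pixels"])[:,::-1].astype(np.float32); print(r["uv"],r["p"],cv2.boxPoints(cv2.minAreaRect(m)).round().tolist())
S=camera_info("scene"); print(proj(S,o["eef_pos"]), proj(S,o["eef_pos"]-np.array([0,0,.16])))
```

```text
7.0333 [0.51347486 0.30972196 0.33452439] [3.56578981e-01 3.99082235e-01 1.38039261e+00 1.61910699e-06
 1.35780560e+00 3.57200203e-01] [ 1.21161771 -1.98827316 -0.8642518 ] 0.012513404506724342 58.573928475379944
[518.2, 143.5] 0.94 [[497.0, 184.0], [525.0, 100.0], [540.0, 105.0], [513.0, 190.0]]
[571.2, 273.9] 0.88 [[530.0, 244.0], [540.0, 235.0], [615.0, 310.0], [606.0, 320.0]]
[528.92773152  93.73561424] [506.70223981 187.95725132]
```

View pics/s2.png

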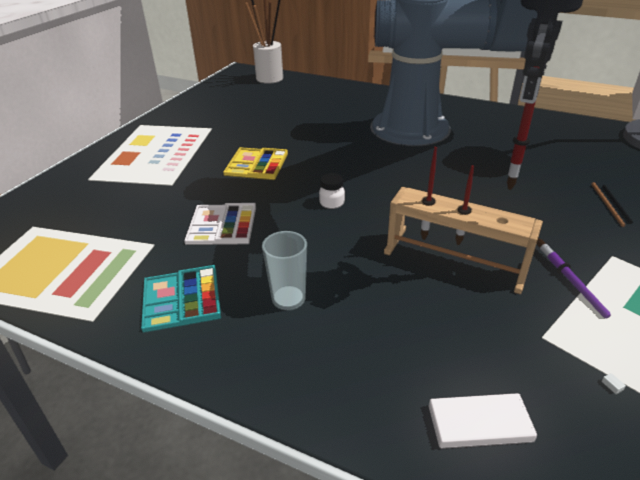

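The mop hangs clear of the board, with its tip at (511,188). I raise it above the liners' tops (0.22 m), then carry it across.

>>> carry_out([
  [0,0,-0.6,0,0,0,0],
  [0,0,-0.6,0,0,0,0],
  [0,0,-0.6,0,0,0,0],
  [0,0,-0.6,0,0,0,0],
  [0,0,-0.3,0,0,0,0],
  [0,0,0,0,0,0,0],
])

```text
time: 7.63
eef_pos: [0.5132, 0.3096, 0.4146]
tcp_rot: [2.221, 2.22, 0.004]
ft_force: [1.2, 0.4, -0.3]
grip_width: 0.0123
finger_force: 58.6
```

Run:
```python
from plan import *
o=get_obs();print(o["eef_pos"])
p,R=rows((.50,-.19,.36),down(-33),0,dec=1)
print(p)
```

```text
[0.51321437 0.30955756 0.41455096]
[[-0.9,0.0,0.1,0.0,0.0,0.4,0],[-1.0,0.0,0.1,0.0,0.0,0.3,0],[-0.9,0.0,0.1,0.0,0.0,0.4,0],[-0.9,0.1,0.1,0.0,0.0,0.4,0],[-0.9,0.1,0.1,0.0,0.0,0.3,0],[-0.9,0.1,0.1,0.0,0.0,0.4,0],[-1.0,0.2,0.1,0.0,0.0,0.4,0],[-0.9,0.1,0.1,0.0,0.0,0.3,0]]
[[-0.9,0.2,0.1,0.0,0.0,0.4,0],[-0.9,0.3,0.1,0.0,0.0,0.4,0],[-0.8,0.3,0.1,0.0,0.0,0.3,0],[-0.9,0.2,0.1,0.0,0.0,0.4,0],[-0.9,0.4,0.1,0.0,0.0,0.4,0],[-0.8,0.3,0.1,0.0,0.0,0.3,0],[-0.9,0.4,0.1,0.0,0.0,0.4,0],[-0.8,0.4,0.1,0.0,0.0,0.4,0]]
[[-0.8,0.4,0.1,0.0,0.0,0.3,0],[-0.8,0.5,0.1,0.0,0.0,0.4,0]]
[ 0.50060996 -0.18904772  0.36000615]
```

>>> carry_out([
  [-0.5,0,0,0,0,0.2,0],
  [-0.8,0,0,0,0,0.3,0],
  [-0.9,0,0,0,0,0.4,0],
  [-0.9,0.1,0,0,0,0.4,0],
  [-0.9,0.1,0.1,0,0,0.3,0],
  [-0.9,0.1,0.1,0,0,0.4,0],
  [-1.0,0.2,0.1,0,0,0.4,0],
  [-0.9,0.1,0.1,0,0,0.3,0],
])

```text
time: 8.3
eef_pos: [0.5078, 0.1018, 0.3991]
tcp_rot: [-2.469, -1.94, 0.005]
ft_force: [-0.4, -0.4, -0.6]
grip_width: 0.0128
finger_force: 58.6
```

>>> carry_out([
  [-0.9,0.2,0.1,0,0,0.4,0],
  [-0.9,0.3,0.1,0,0,0.4,0],
  [-0.8,0.3,0.1,0,0,0.3,0],
  [-0.9,0.2,0.1,0,0,0.4,0],
  [-0.9,0.4,0.1,0,0,0.4,0],
  [-0.8,0.3,0.1,0,0,0.3,0],
  [-0.9,0.4,0.1,0,0,0.4,0],
  [-0.8,0.4,0.1,0,0,0.4,0],
])

```text
time: 8.97
eef_pos: [0.5063, -0.1181, 0.3752]
tcp_rot: [-2.7, -1.6, 0.004]
ft_force: [-0.0, -0.9, -0.3]
grip_width: 0.0125
finger_force: 58.6
```

>>> carry_out([
  [-0.8,0.4,0.1,0,0,0.4,0],
  [-0.8,0.5,0.1,0,0,0.4,0],
  [-0.4,0.2,0.1,0,0,0.2,0],
  [0,0,0,0,0,0,0],
])

```text
time: 9.3
eef_pos: [0.5049, -0.1875, 0.3658]
tcp_rot: [-2.769, -1.478, 0.005]
ft_force: [-0.9, 0.6, -1.0]
grip_width: 0.0126
finger_force: 58.6
```

```bash
cat >> plan.py <<'E'
def tilt(th,a):
    th,a=np.radians([th,a]); h=np.array([np.cos(th),np.sin(th),0]); u=np.array([0,0,1.])
    z=h*np.sin(a)-u*np.cos(a); y=h*np.cos(a)+u*np.sin(a); return np.column_stack([np.cross(y,z),y,z])
E
python3 - <<'E'
from plan import *
o=get_obs();print(o["eef_pos"],o["q"],o["ft_force"],o["finger_force"])
p,R=rows((.49,-.195,.26),tilt(-33,43),0,dec=1)
print(p,R)
E
```

```text
[ 0.50489977 -0.18746692  0.36579733] [-5.62481267e-01  2.83290216e-01  1.47268092e+00 -1.15614505e-03
  1.39000472e+00  2.79581960e-02] [-0.86371309  0.55066977 -0.96517505] 58.57182741165161
[[0.0,0.0,0.4,-0.9,0.0,0.0,0],[-0.1,-0.1,0.3,-0.8,0.0,0.0,0],[0.0,-0.1,0.3,-0.9,0.0,0.0,0],[-0.1,-0.1,0.4,-0.9,0.0,-0.1,0],[0.0,-0.1,0.3,-0.8,0.0,0.0,0],[-0.1,-0.1,0.3,-0.9,0.0,0.0,0],[0.0,-0.2,0.3,-0.9,0.1,0.0,0],[-0.1,-0.2,0.3,-0.8,0.0,0.0,0]]
[[0.0,-0.3,0.3,-0.9,0.0,0.0,0],[-0.1,-0.2,0.3,-0.9,0.0,0.0,0]]
[ 0.49027038 -0.1957832   0.25914042] [[ 0.54609669  0.60860613  0.57565354]
 [ 0.83771169 -0.40016915 -0.37162316]
 [ 0.00418666  0.68517387 -0.72836751]]
```

>>> carry_out([
  [0,0,0.3,-0.6,0,0,0],
  [0,-0.1,0.3,-0.9,0,0,0],
  [0,-0.1,0.3,-0.9,0,0,0],
  [-0.1,-0.1,0.3,-0.9,0,0,0],
  [0,-0.1,0.3,-0.9,0,0,0],
  [-0.1,-0.1,0.3,-0.9,0,0,0],
  [0,-0.2,0.3,-0.9,0,0,0],
  [-0.1,-0.2,0.3,-0.9,0,0,0],
])

```text
time: 9.97
eef_pos: [0.4942, -0.1862, 0.2906]
tcp_rot: [2.275, 1.223, 0.383]
ft_force: [0.3, -1.2, -0.7]
grip_width: 0.0126
finger_force: 58.6
```

>>> carry_out([
  [0,-0.2,0.3,-0.9,0,0,0],
  [0,-0.2,0.3,-0.8,0,0,0],
  [0,0,0,0,0,0,0],
  [0,0,0,0,0,0,0],
])

```text
time: 10.3
eef_pos: [0.4944, -0.1895, 0.2691]
tcp_rot: [2.154, 1.16, 0.46]
ft_force: [2.1, -1.3, 1.1]
grip_width: 0.0125
finger_force: 59.8
```

```bash
cat > m.py <<'E'
from plan import *
import sys
o=get_obs(); R=Ro.from_rotvec(o["tcp_rot"]).as_matrix();print(o["time"],o["eef_pos"],o["q"].round(2),o["finger_force"],"tilt",np.degrees(np.arccos(-R[2,2])))
e=o["eef_pos"]+R@[.003,0,.161]; print("pred tip",e)
ims=[]; 
for c in("scene","top"):
    im=capture(c);ci=camera_info(c); u=proj(ci,e);w=proj(ci,(.587,-.257,.006)); print(c,"pred",u.round(),"well",w.round())
    for r in cut_out(c,"mop"):
        m=np.argwhere(r["pixels"])[:,::-1].astype(np.float32); print(r["uv"],round(r["p"],2),cv2.boxPoints(cv2.minAreaRect(m)).round().tolist())
    a,b=np.clip((w-60).astype(int),0,400); ims.append(cv2.resize(im[b:b+120,a:a+120],(400,400),interpolation=2)); print("crop origin",a,b)
cv2.imwrite(sys.argv[1],np.hstack(ims)[...,::-1])
E
python3 m.py pics/t1.png
```

```text
10.3 [ 0.49437043 -0.18947897  0.26906966] [-0.58  0.24  2.16 -0.14 -0.    0.15] 59.75830614566803 tilt 42.83539521409059
pred tip [ 0.58774545 -0.24670555  0.15101787]
scene pred [201. 155.] well [208. 215.]
[223.6, 119.3] 0.95 [[199.0, 152.0], [255.0, 62.0], [263.0, 67.0], [207.0, 158.0]]
[570.9, 277.3] 0.81 [[531.0, 243.0], [540.0, 235.0], [613.0, 311.0], [605.0, 319.0]]
crop origin 148 155
top pred [475. 229.] well [457. 235.]
[470.8, 250.3] 0.98 [[460.0, 275.0], [466.0, 224.0], [481.0, 225.0], [476.0, 277.0]]
[115.6, 281.0] 0.78 [[79.0, 247.0], [88.0, 239.0], [152.0, 315.0], [143.0, 323.0]]
crop origin 397 174
```

View pics/t1.png

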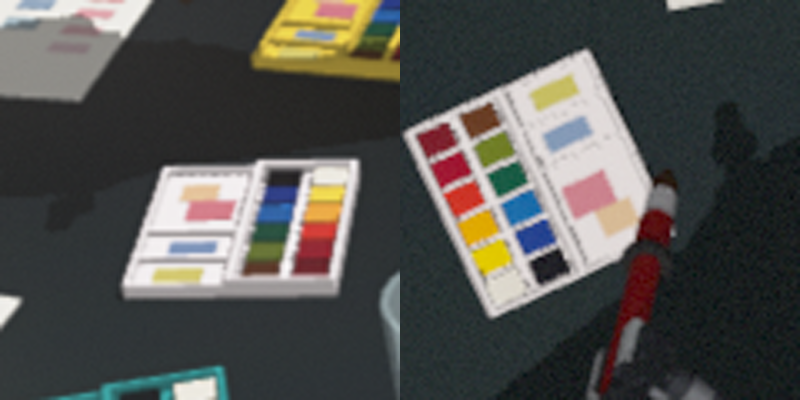

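Crop: the well (pink and tan) sits at left crop (205,205), as predicted, and the brush is tilted 43° over the box edge with its tip at top (475,228). However, q5 has run to its limit at 0, so slanting outward can't go any lower. I'll slant sideways instead, turning about tool y.

Run:
```python
from plan import *
p,R=rows((.52,-.21,.31),tilt(-33,12),0,dec=1)
R2=down(-33)@Ro.from_euler("y",42,degrees=True).as_matrix()
tip=np.array((.587,-.257,.13)); t=tip-R2@[.003,0,.161]; print(t)
p,R=rows(t,R2,0,dec=1,p=p,R=R); print(p,p+R@[.003,0,.161])
```

```text
[[0.0,0.2,0.0,0.9,0.0,0.0,0],[0.0,0.2,-0.1,0.9,0.0,0.0,0],[0.0,0.3,-0.1,0.9,0.0,0.0,0],[-0.1,0.2,0.0,0.9,0.0,0.0,0],[0.0,0.2,-0.1,0.9,0.0,-0.1,0],[0.0,0.2,-0.2,0.9,0.0,0.0,0],[0.0,0.1,-0.1,0.9,0.0,0.0,0]]
[ 0.52711178 -0.34921976  0.24763893]
[[-0.4,0.2,0.3,0.2,0.8,0.1,0],[-0.4,0.3,0.2,0.2,0.9,0.1,0],[-0.4,0.2,0.2,0.3,0.8,0.1,0],[-0.4,0.3,0.1,0.2,0.8,0.1,0],[-0.4,0.2,0.2,0.2,0.9,0.0,0],[-0.4,0.3,0.1,0.2,0.8,0.1,0],[-0.5,0.2,0.0,0.3,0.9,0.1,0],[-0.4,0.3,0.0,0.2,0.8,0.1,0]]
[[-0.4,0.3,0.0,0.2,0.8,0.1,0],[-0.5,0.3,-0.1,0.2,0.9,0.1,0]]
[ 0.52746232 -0.35111389  0.24751387] [ 0.58798887 -0.25885677  0.13023147]
```

>>> carry_out([
  [0,0.2,0,0.6,0,0,0],
  [0,0.2,-0.1,0.9,0,0,0],
  [0,0.3,-0.1,0.9,0,0,0],
  [0,0.2,0,0.9,0,0,0],
  [0,0.2,-0.1,0.9,0,0,0],
  [0,0.2,-0.2,0.9,0,0,0],
  [0,0.1,-0.1,0.9,0,0,0],
  [0,0,0,0.3,0,0,0],
])

```text
time: 11.17
eef_pos: [0.5221, -0.2085, 0.312]
tcp_rot: [2.602, 1.402, 0.152]
ft_force: [0.6, -0.2, -0.9]
grip_width: 0.0126
finger_force: 59.8
```

Run:
```python
from plan import *
o=get_obs(); print(o["eef_pos"],o["q"].round(2),o["finger_force"])
R2=down(-33)@Ro.from_euler("y",42,degrees=True).as_matrix()
tip=np.array((.587,-.257,.13)); t=tip-R2@[.003,0,.161]
p,R=rows(t,R2,0,dec=1); print(p,p+R@[.003,0,.161])
```

```text
[ 0.52212537 -0.20852939  0.31196597] [-0.58  0.28  1.65  0.    1.   -0.  ] 59.80735123157501
[[-0.4,0.2,0.3,0.2,0.8,0.1,0],[-0.4,0.3,0.2,0.3,0.9,0.1,0],[-0.4,0.2,0.2,0.2,0.8,0.0,0],[-0.4,0.2,0.2,0.2,0.8,0.1,0],[-0.5,0.3,0.1,0.3,0.9,0.1,0],[-0.4,0.2,0.1,0.2,0.8,0.1,0],[-0.4,0.3,0.0,0.2,0.8,0.1,0],[-0.5,0.3,0.0,0.3,0.9,0.0,0]]
[[-0.4,0.2,0.0,0.2,0.8,0.1,0],[-0.5,0.3,0.0,0.2,0.8,0.1,0]]
[ 0.52736252 -0.34951617  0.24581447] [ 0.58718628 -0.25763667  0.12787688]
```

>>> carry_out([
  [-0.4,0.2,0.3,0.2,0.8,0.1,0],
  [-0.4,0.3,0.2,0.3,0.9,0.1,0],
  [-0.4,0.2,0.2,0.2,0.8,0,0],
  [-0.4,0.2,0.2,0.2,0.8,0.1,0],
  [-0.5,0.3,0.1,0.3,0.9,0.1,0],
  [-0.4,0.2,0.1,0.2,0.8,0.1,0],
  [-0.4,0.3,0,0.2,0.8,0.1,0],
  [-0.5,0.3,0,0.3,0.9,0,0],
])

```text
time: 11.83
eef_pos: [0.5229, -0.3218, 0.2584]
tcp_rot: [-2.45, -1.334, -0.773]
ft_force: [0.3, 0.0, -0.6]
grip_width: 0.0126
finger_force: 59.8
```

>>> carry_out([
  [-0.4,0.2,0,0.2,0.8,0.1,0],
  [-0.5,0.3,0,0.2,0.8,0.1,0],
  [0,0,0,0,0,0,0],
  [0,0,0,0,0,0,0],
])

```text
time: 12.17
eef_pos: [0.5226, -0.3488, 0.24]
tcp_rot: [-2.334, -1.258, -0.885]
ft_force: [0.9, 0.3, -1.1]
grip_width: 0.0126
finger_force: 59.8
```

```bash
python3 m.py pics/t2.png
python3 - <<'E'
from plan import *
o=get_obs(); R=Ro.from_rotvec(o["tcp_rot"]).as_matrix()
p,_=rows(np.array((.587,-.257,.057))-R@[.003,0,.161],R,0,dec=1); print(p+R@[.003,0,.161])
E
```

```text
12.1667 [ 0.5226071  -0.34884372  0.23997657] [-1.05  0.66  1.4   0.63  1.49 -0.66] 59.80457782745361 tilt 41.7566041782174
pred tip [ 0.58180895 -0.25677675  0.12187147]
scene pred [201. 166.] well [208. 215.]
[179.6, 120.8] 0.76 [[157.0, 73.0], [167.0, 68.0], [207.0, 161.0], [197.0, 165.0]]
[570.4, 275.7] 0.68 [[530.0, 244.0], [540.0, 235.0], [615.0, 310.0], [606.0, 320.0]]
crop origin 148 155
top pred [476. 233.] well [457. 235.]
[523.8, 249.8] 0.87 [[472.0, 241.0], [477.0, 227.0], [589.0, 264.0], [584.0, 277.0]]
[118.4, 281.6] 0.87 [[80.0, 247.0], [88.0, 240.0], [150.0, 314.0], [142.0, 321.0]]
crop origin 397 174
[[-0.5,0.1,0.6,0.0,0.0,0.0,0],[-0.5,0.0,0.5,0.0,0.0,0.0,0],[-0.5,0.1,0.6,0.0,0.0,0.0,0]]
[ 0.58704252 -0.25627803  0.05641828]
```

View pics/t2.png

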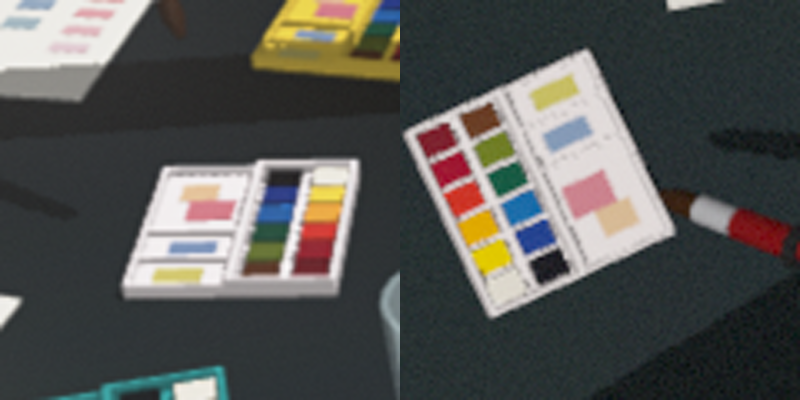

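The tip is at right crop (262,195), which is top (476,232). This matches the prediction, so I lower it over the well.

>>> carry_out([
  [-0.3,0,0.3,0,0,0,0],
  [-0.4,0.1,0.4,0,0,0,0],
  [-0.4,0,0.5,0,0,0,0],
  [-0.4,0.1,0.4,0,0,0,0],
  [0,0,0.1,0,0,0,0],
  [0,0,0,0,0,0,0],
  [0,0,0,0,0,0,0],
  [0,0,0,0,0,0,0],
])

```text
time: 13.03
eef_pos: [0.5276, -0.3492, 0.1738]
tcp_rot: [-2.331, -1.261, -0.885]
ft_force: [0.0, 0.2, -0.4]
grip_width: 0.0124
finger_force: 59.8
```

```bash
python3 m.py pics/t3.png
```

```text
13.0333 [ 0.52764801 -0.3491775   0.1737628 ] [-1.05  0.74  1.43  0.64  1.4  -0.73] 59.80547547340393 tilt 41.79048615421935
pred tip [ 0.58664995 -0.25689939  0.05572246]
scene pred [205. 196.] well [208. 215.]
[220.5, 224.3] 0.72 [[184.0, 243.0], [185.0, 200.0], [255.0, 203.0], [254.0, 245.0]]
[570.5, 273.2] 0.63 [[531.0, 244.0], [540.0, 235.0], [614.0, 311.0], [605.0, 320.0]]
crop origin 148 155
top pred [464. 233.] well [457. 235.]
[120.2, 286.7] 0.77 [[80.0, 249.0], [89.0, 242.0], [152.0, 315.0], [143.0, 323.0]]
[509.7, 250.5] 0.65 [[462.0, 242.0], [466.0, 229.0], [567.0, 260.0], [563.0, 273.0]]
crop origin 397 174
```

View pics/t3.png

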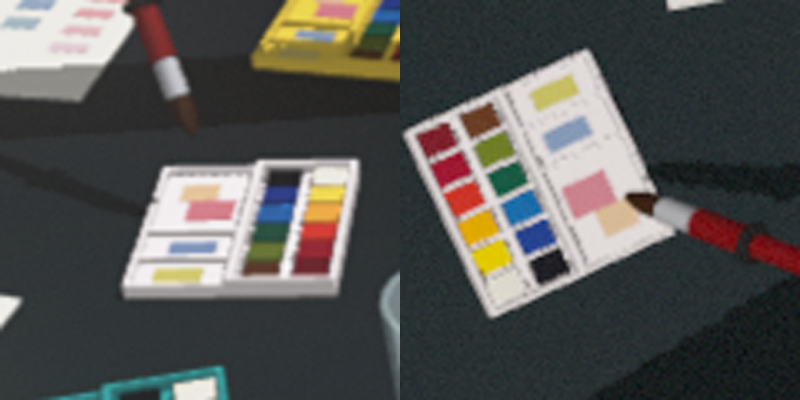

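The tip shows at top (465,233) and scene (206,195), within 2 px of the predictions for a point about 5 cm above the well centre. It is held still at a 42° tilt, so I hand it in.

```bash
python3 -c "
from cell import *
print(job_done())"
```

```text
the job is handed in; nothing more can be done
None
```

The job is handed in, verdict not shown: the wash brush is gripped and still, tilted 42° hair end down, with its tip about 5 cm above the middle of the white paint box's largest well; no contact with anything else showed in the pictures or force readings.

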